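# Latch the tool case

## Robot

A 6-joint arm with a two-finger parallel gripper is mounted at the origin on the work surface. World frame = base frame: x ahead of the robot, y to its left, z up, the work surface at z = 0. Lengths are in m, angles in rad, forces in N, time in s.
With the tool pointing down it reaches from about 0.375 to 0.975 m from the base axis. Payload 3.8 kg.
Tool frame: the origin (TCP) lies midway between the tips of the shut fingers; the grasp point (between the pads) lies 19 mm behind it; z points along the fingers, y is the line along which they close (so a half turn about z gives the same grasp; the last joint's range is limited). The gripper opens to 85 mm and grips with 20 to 120 N. Pads are 22 mm wide; open, the fingers measure 114 mm over their backs; the gripper's body (76 mm by 85 mm) begins 54 mm behind the grasp point. The pads swing forward as they close: fully open they stand 13 mm farther back than shut.
Start: joints at [-1.17, 0.264, 1.604, -0, 1.274, -0.037], TCP at [0.286, -0.611, 0.231] pointing down, gripper open.
Joint ranges: [-2.63, 2.63], [-0.94, 2.18], [0.31, 2.57], [-1.31, 4.45], [0, 2.66], [-2.55, 2.55]. Speed limits (rad/s): [2.57, 2.57, 3.14, 3.14, 3.14, 3.14].

## Interface

Orientations are given as a rotation vector (axis times angle).
In Python, from workcell import status, read_camera, workorder, masks_of gives the robot as it stands.
- The arm moves only by the tool drive_tool, never from a script. Its argument "rows" is a list of rows, each a list of 7 numbers: the turn, a rotation vector about the tool's x, y, z in degrees, then the shift along the tool's x, y, z in m, then the opening, from 0 (shut) to 1 (fully open). In form: [[ax, ay, az, tx, ty, tz, claw], ...]. A call has 1 to 8 rows; each row shifts and turns the commanded pose from where the row before left it, along the tool's axes as they then stand; what a row does not reach is not made up. A row lasts 1/12 s, in which the tool goes at most 41.7 mm and 7.16 degrees, less where a joint would pass 70% of its speed; a pose out of reach is approached as far as the arm can. A call is refused whole if a number of a shift passes 0.0417 or a number of a turn 7.16, either way. A call with a gripper value outside its range is refused whole. The fingers move at their own pace and stop on an object; "force" is the grip in N (left out, the last holds). Time passes only in rows, so rows that do not move let the fingers close. It gives the time, the measured TCP pose, the force, the opening and the grip force at its end, in the units of the state.
- status.read_state(): the state, without advancing time (a new reading comes with each control period).
- read_camera(name): name is "scene" or "top" or "wrist"; returns a dict with "color" (480x640x3 uint8, red, green, blue), "intrinsics" (3x3 intrinsics, pixels), "world_from_camera" (4x4, takes a point from camera to world coordinates); the wrist camera has in their place "mount" (4x4, takes a point from camera to tool coordinates, whose origin is the TCP and whose axes are the flange's). Camera axes: x right, y up, looking along -z (the intrinsics and any distortion apply to the point x, -y, -z); pixel columns grow to the right and rows downward; lengths in m; the calibration is good to about 2 mm. A picture is of the moment at which its call begins: read the wrist's pose just before it. There is no depth.
- workorder.finish_job(): hands the job in; it is judged then, once.
Trained networks look in a picture, given as the dict that the camera call returned (one of the last four; its "shot" number tells which), for a name from the list of things; names that differ only in an ending like _2 or _b are one class to them, and where a whole thing is asked for, a point or a joint stands for the part that bears it (a point fixed in the world has none). Each returns a list of dicts, best first, with "score" (0 to 1); they miss things now and then, are a little off and sometimes report something else, mostly with a low value. They report only what shows in the picture. A call takes as long as a camera call.
- masks_of(picture, name): "mask" (480x640 bool, what is visible of it) and "bbox" ([left, top, right, bottom] in pixels, round what is visible of it).
The state is a dict: "time": time; "q": joint angles; "joint_vel": joint speeds; "joint_torque": joint torques, N m; "tool_pos": TCP position; "tcp_rot": TCP orientation; "wrist_force": force on the tool from outside, world axes, zero at the start; "torque": the same for the moment, N m; "width": opening from 0.0 (shut) to 1.0 (fully open); "grip_force": force on a finger pad.
Only numpy, scipy, OpenCV 4.12 (cv2) and the standard library are available. Lean on these libraries where they do the work, as an engineer would, in place of code of your own. Each camera call takes 0.05 s, during which the arm holds its last target. There are 200 camera calls.

## Task

The tool case on the bench stands on its hinge edge with its lid held ajar by the seal. Pinching its tab lightly, hook the latch's wire loop under the keeper's lip by feel: draw it back only until it just seats, without dragging the lid in, and let go so that it stays hooked. Then press the lever gently down until it snaps over centre and lies flat, leaving the other things on the bench alone.

Things in the scene. Friction and masses are not known exactly. Their poses are not given: they have to be found in the camera images.
- case: black tool case standing on its hinge edge, fixed to the bench: 260 mm wide (y), body from x -95 to +18 mm, lid from x +22 to +78 mm, flat top at z = 120 mm. Origin on the bench straight under the lever's pivot; z up; x across the seam, from the lever side to the keeper on the lid. The latch lies on top, in the plane y = 0, and moves only in that plane.
- pivot (a point): fixed axis (along y) of the lever, 16 mm above the case's top, at x = y = 0 of the case. Axes as the case's.
- lever (a joint): angle of the steel lever about the pivot: 0 = flat over the case towards -x (its stop, where it must end), 1.57 = upright, more leans to the keeper (+x); limit 2.6. Stiff: stays where left. With the loop seated it stands at about 0.75 to 1.7; pressed down it needs up to 4 to 14 N at its end, goes over centre at 0.17 and snaps down to 0 by itself.
- lever_end (a point): point to press: middle of the lever's upper face, 65 mm from the pivot along the lever and 7.5 mm above the pivot when flat (the face is 22 mm wide, from 12 to 76 mm from the pivot, the last 10 mm turned up by 4 mm; plate 4 mm thick). x, z axes turn with the lever.
- loop_bar (a point): middle of the loop's cross bar, 5 mm round, along y, 66 mm from the pin; it hooks under the keeper's lip. Axes as the loop's.
- loop_tab (a point): middle of the pull tab at the loop's end: block 30 mm long (loop's x), 24 mm wide (y), 8 mm thick, 26 mm beyond the bar and 18 mm above the bar in the loop's axes. Thin steel: pinch it lightly (10 to 25 N) across the 24 mm, from above; it can pivot between the pads.
- keeper_seat (a point): nominal middle of the seated bar, 16 mm above the lid's top; moves and tilts with the lid. The keeper is screwed through slots: it really sits up to 4 mm nearer or farther in x than shown, so feel for it. It is a 14 mm wide steel hook, open away from the lever (+x): post, leaning back by 17 deg, its far face 2.5 mm before the seat, and lip 3 mm above it.
- keeper_lip (a point): nominal outer top edge of the keeper's lip, 5.5 mm beyond the seat and 6 mm above it (same 4 mm doubt in x). Lip 3 mm thick, its last 1.5 mm turned down 2 mm more. The bar's middle goes down at least 8.5 mm beyond the true seat, to 3 to 8 mm below it, then back under the lip to the post; drawn on the leaning post it rides up behind the turned-down edge.
- lid (a joint): lid angle about its hinge at the bottom edge: 0 = shut, 0.092 = held ajar (12 mm at the top) by the soft seal, which gives 1 mm for each 10 N of pull on the keeper: the lid is to be drawn in by the lever, not by pulling on the tab. Latched, it ends between 0.005 and 0.078.
- spray_can: bystander: upright aerosol can, 60 mm across, 150 mm tall, origin under its foot. Leave it.
- flange: bystander: steel pipe flange lying flat, 90 mm across, 30 mm tall. Leave it.
- spanner: bystander: 180 mm spanner lying on the bench. Leave it.
- pipe_stub: bystander: steel pipe stub lying down, 44 mm across, 100 mm long. Leave it.
- loop: wire loop, 34 mm wide, of 5 mm wire. Origin on its pin on the lever, which is 16 mm from the pivot: x = -16 cos(lever - 0.175), z = 16 sin(lever - 0.175) mm from the pivot in case axes. Its x axis runs from pin to bar, z to its upper side. A light spring (about 1 N at the bar) lifts it to a slope of 2.3 - lever above level: let go before the bar is under the lip, it springs up.

How it is judged:
By the outcome, as a careful person would: the job done as asked, in the order asked, and still so for the second after the job is handed in, with the robot touching nothing.
It also fails if it takes over 64 s, if anything falls off the work surface, if the arm or the gripper's body presses on something with over 40 N, if the wrist force passes 120 N, or if a joint passes its speed limit or range.

## Working session

There is one attempt and no reset: what is moved stays moved. The work goes in short steps, Python scripts to look and compute and a tool call to move; the robot and the scene stay as the last step left them, time stands still between calls to the robot, and variables do not carry over. Pictures are saved under pics/ and viewed, at most 10 in all, crops included, and the job is handed in when it is done.

Besides the shell and the picture viewer there is one more tool, called as a command line: name --pt "numbers of a row" for each row, then --argument value for the rest. drive_tool: Moves the arm, as the interface text tells. Its arguments: {"type":"object","properties":{"rows":{"type":"array"},"force":{"type":"number"}},"required":["rows"]}

```bash
ls; mkdir -p pics; cat > h.py <<'E'
import numpy as np, cv2
from scipy.spatial.transform import Rotation as R
from workcell import status, read_camera, workorder, masks_of
def wfc(c,s=None):
    if 'world_from_camera' in c: return np.array(c['world_from_camera'])
    T=np.eye(4);T[:3,:3]=R.from_rotvec(s['tcp_rot']).as_matrix();T[:3,3]=s['tool_pos'];return T@np.array(c['mount'])
def proj(c,P,s=None):
    T=np.linalg.inv(wfc(c,s));p=(T[:3,:3]@np.atleast_2d(P).T).T+T[:3,3]
    q=np.c_[p[:,0],-p[:,1],-p[:,2]]@np.array(c['intrinsics']).T
    return q[:,:2]/q[:,2:]
def ray(c,uv,s=None):
    T=wfc(c,s);d=np.linalg.inv(np.array(c['intrinsics']))@np.array([uv[0],uv[1],1.])
    d=T[:3,:3]@np.array([d[0],-d[1],-d[2]]);return T[:3,3],d
def onz(c,uv,z,s=None):
    o,d=ray(c,uv,s);return o+d*(z-o[2])/d[2]
def save(c,n): cv2.imwrite('pics/'+n,cv2.cvtColor(c['color'],cv2.COLOR_RGB2BGR))
E
python3 - <<'E'
from h import *
print(status.read_state())
for n in ['scene','top']:
    c=read_camera(n);save(c,n+'0.png');print(n,[k for k in c],c['intrinsics'],c['world_from_camera'])
    for m in ['case','lever','loop','lid','keeper_seat','spray_can','flange','spanner','pipe_stub']:
        try:
            r=masks_of(c,m)
            print(m,[(round(x['score'],2),x['bbox'],np.argwhere(x['mask']).mean(0)[::-1].round(1)) for x in r[:2]])
        except Exception as e: print(m,e)
E
```

```text
pics
{'time': 0.0, 'q': array([-1.16990416e+00,  2.64741068e-01,  1.60536347e+00,  3.39213881e-06,
        1.27368770e+00, -3.68784338e-02]), 'joint_vel': array([-0.00226685,  0.00068831, -0.00089724,  0.00167425,  0.00075952,
        0.00057392]), 'joint_torque': array([ 9.24665692e-04, -5.15108299e+01, -3.67315507e+01,  2.88726305e-04,
        1.28388868e-02,  1.63816651e-05]), 'tool_pos': array([ 0.28587793, -0.61067676,  0.22997584]), 'tcp_rot': array([-3.06452264e+00, -6.81699225e-01,  6.19951198e-04]), 'wrist_force': array([ 0.317965  , -0.58991387, -0.57373439]), 'torque': array([ 0.0134411 , -0.01987005, -0.03243979]), 'grip_force': 0.0, 'width': 0.9972345306097014}
scene ['color', 'intrinsics', 'world_from_camera', 'shot'] [[435.93939192   0.         320.22850954]
 [  0.         435.93939192 239.16306973]
 [  0.           0.           1.        ]] [[-7.62001328e-01 -5.51981077e-01  3.38630871e-01  9.14433053e-01]
 [ 6.47575203e-01 -6.49049567e-01  3.99225520e-01  3.87109092e-01]
 [-5.76712330e-04  5.23499332e-01  8.52025890e-01  8.48004572e-01]
 [ 0.00000000e+00  0.00000000e
[... 1222 characters left out ...]
23e-01]
 [ 0.00000000e+00  0.00000000e+00  0.00000000e+00  1.00000000e+00]]
case [(0.97, [308.7, 208.1, 473.9, 344.0], array([389.8, 275.8]))]
lever [(0.9, [386.5, 225.3, 418.0, 274.8], array([401.5, 250.5]))]
loop [(0.77, [381.1, 223.5, 421.2, 273.1], array([403.6, 243.9]))]
lid [(0.88, [326.5, 205.7, 472.8, 276.7], array([396.6, 243.2]))]
keeper_seat [(0.77, [324.5, 205.9, 474.6, 278.6], array([397.3, 243.3]))]
spray_can [(0.88, [258.3, 246.3, 294.9, 282.9], array([276.3, 266.1]))]
flange [(0.84, [466.5, 293.4, 513.7, 340.2], array([488.9, 314.9])), (0.34, [321.8, 207.9, 470.3, 276.1], array([396.9, 243.2]))]
spanner []
pipe_stub [(0.8, [296.2, 160.0, 319.1, 213.4], array([307.7, 185. ]))]
```

```bash
python3 - <<'E'
import cv2,numpy as np
a=cv2.imread('pics/top0.png')[150:360,240:520];b=cv2.imread('pics/scene0.png')[110:350,180:400]
a=cv2.resize(a,None,fx=800/280,fy=800/280,interpolation=cv2.INTER_CUBIC)
cv2.imwrite('pics/a.png',a)
cv2.imwrite('pics/b.png',cv2.resize(b,None,fx=2.5,fy=2.5,interpolation=cv2.INTER_CUBIC))
E
```

```text
(no output)
```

View pics/a.png

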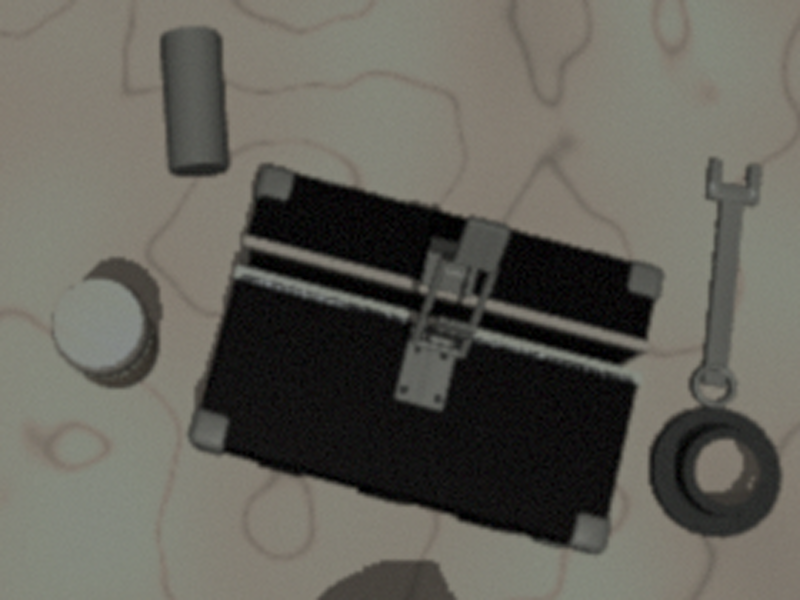

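View pics/b.png

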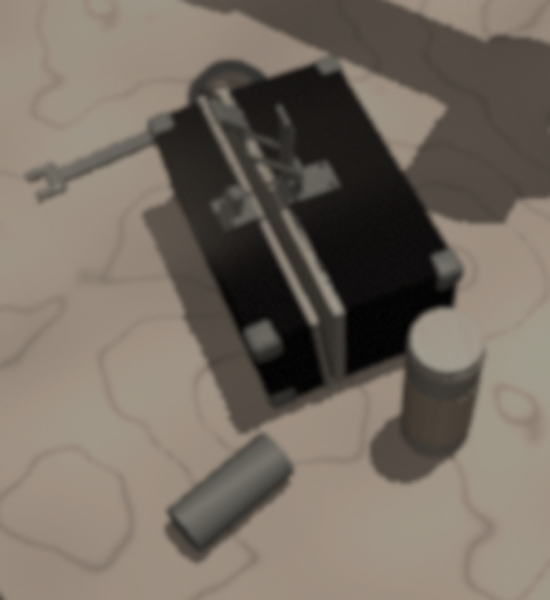

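```bash
cat >> h.py <<'E'
from scipy.optimize import least_squares
PC=np.array([[-95,130,120],[-95,-130,120],[88.8,130,114.2],[88.8,-130,114.2]])/1e3
def casep(x,P): 
    c,s=np.cos(x[2]),np.sin(x[2]);P=np.atleast_2d(P);return np.c_[x[0]+c*P[:,0]-s*P[:,1],x[1]+s*P[:,0]+c*P[:,1],P[:,2]]
def lp(th,lo):  # pin, bar, tab, (case axes, mm) for lever th, loop slope lo
    pin=np.array([-16*np.cos(th-.175),0,136+16*np.sin(th-.175)])
    u=np.array([np.cos(lo),0,np.sin(lo)]);n=np.array([-np.sin(lo),0,np.cos(lo)])
    return pin,pin+66*u,pin+92*u+18*n
def lend(th): 
    return np.array([0,0,136])+65*np.array([-np.cos(th),0,np.sin(th)])+7.5*np.array([np.sin(th),0,np.cos(th)])
E
python3 - <<'E'
from h import *
c=read_camera('top')
uv=np.array([[191,447],[605,552],[258,166],[662,264]])*.35+[240,150]
f=least_squares(lambda x:(proj(c,casep(x,PC))-uv).ravel(),[.5,-.1,-.2])
print(f.x,f.fun.round(1))
# bbox-based alt: fit lever, loop from masks centroids
m=masks_of(c,'lever')[0];l=masks_of(c,'loop')[0];
for th in np.arange(.8,2.6,.2):
    lo=2.3-th;p=lp(th,lo)
    print(round(th,2),[proj(c,casep(f.x,q/1e3))[0].round(0).tolist() for q in (*p,lend(th))])
sc=read_camera('scene');
print('scene');print(proj(sc,casep(f.x,PC)).round(0).tolist())
for th in np.arange(.8,2.6,.2):
    lo=2.3-th;p=lp(th,lo)
    print(round(th,2),[proj(sc,casep(f.x,q/1e3))[0].round(0).tolist() for q in (*p,lend(th))])
print(lp(1.5,.8),casep(f.x,np.array([60,0,0])/1e3))
E
```

```text
[ 0.57541343 -0.08857126 -0.26272645] [-0.   0.1 -0.2 -0.3  1.2  0.5 -0.9 -0.1]Traceback (most recent call last):
  File "<stdin>", line 7, in <module>
IndexError: list index out of range
```

```bash
python3 - <<'E'
from h import *
x=[.5754,-.0886,-.2627]
for n,k in (('top',800/280),('scene',2.5)):
    c=read_camera(n);o=np.array([240,150]) if n=='top' else np.array([180,110])
    print(n,'corners',((proj(c,casep(x,PC))-o)*k).round(0).tolist())
    for th in np.arange(.8,2.6,.2):
        p=lp(th,2.3-th)
        print(round(th,2),[((proj(c,casep(x,q/1e3))[0]-o)*k).round(0).tolist() for q in (*p,lend(th))])
print(status.read_state()['time'])
E
```

```text
top corners [[191.0, 447.0], [604.0, 551.0], [261.0, 167.0], [660.0, 264.0]]
0.8 [[432.0, 366.0], [451.0, 347.0], [453.0, 371.0], [432.0, 405.0]]
1.0 [[433.0, 362.0], [457.0, 321.0], [462.0, 333.0], [438.0, 385.0]]
1.2 [[434.0, 357.0], [462.0, 296.0], [470.0, 296.0], [444.0, 363.0]]
1.4 [[436.0, 353.0], [465.0, 274.0], [476.0, 261.0], [450.0, 341.0]]
1.6 [[437.0, 347.0], [467.0, 255.0], [480.0, 232.0], [455.0, 319.0]]
1.8 [[438.0, 342.0], [468.0, 241.0], [482.0, 208.0], [459.0, 298.0]]
2.0 [[439.0, 337.0], [467.0, 231.0], [482.0, 191.0], [461.0, 280.0]]
2.2 [[440.0, 333.0], [465.0, 227.0], [480.0, 182.0], [463.0, 264.0]]
2.4 [[441.0, 329.0], [462.0, 227.0], [476.0, 179.0], [463.0, 253.0]]
scene corners [[464.0, 262.0], [330.0, 53.0], [256.0, 350.0], [143.0, 122.0]]
0.8 [[305.0, 163.0], [297.0, 110.0], [315.0, 79.0], [334.0, 118.0]]
1.0 [[303.0, 162.0], [279.0, 117.0], [289.0, 85.0], [321.0, 116.0]]
1.2 [[300.0, 162.0], [262.0, 125.0], [264.0, 95.0], [307.0, 117.0]]
1.4 [[297.0, 162.0], [246.0, 136.0], [240.0, 109.0], [292.0, 121.0]]
1.6 [[293.0, 162.0], [232.0, 149.0], [218.0, 125.0], [277.0, 127.0]]
1.8 [[290.0, 164.0], [220.0, 162.0], [199.0, 144.0], [262.0, 135.0]]
2.0 [[286.0, 165.0], [212.0, 176.0], [185.0, 164.0], [249.0, 145.0]]
2.2 [[283.0, 167.0], [208.0, 189.0], [176.0, 183.0], [237.0, 155.0]]
2.4 [[280.0, 170.0], [207.0, 202.0], [172.0, 202.0], [228.0, 167.0]]
1.2
```

drive_tool --pt "0 0 6.69 0 0 -0.02 1" --pt "0 0 6.69 0 0 -0.02 1" --pt "0 0 6.69 0 0 -0.02 1" --pt "0 0 6.69 0 0 -0.02 1" --pt "0 0 6.69 0 0 -0.02 1" --pt "0 0 6.69 0 0 -0.03 1" --pt "0 0 0 0.012 -0.036 0 1" --pt "0 0 0 0.012 -0.036 0 1" --force 20

```text
time: 1.87
tool_pos: [0.3279, -0.5497, 0.3642]
tcp_rot: [3.109, -0.417, 0.005]
wrist_force: [1.2, -0.2, -0.4]
width: 1.0
grip_force: 0.0
```

drive_tool --pt "0 0 0 0.012 -0.036 0 1" --pt "0 0 0 0.012 -0.036 0 1" --pt "0 0 0 0.012 -0.036 0 1" --pt "0 0 0 0.012 -0.036 0 1" --pt "0 0 0 0.012 -0.036 0 1" --pt "0 0 0 0.012 -0.036 0 1" --pt "0 0 0 0.012 -0.036 0 1" --pt "0 0 0 0.012 -0.036 0 1"

```text
time: 2.53
tool_pos: [0.4962, -0.2932, 0.3616]
tcp_rot: [3.114, -0.412, 0.001]
wrist_force: [0.5, 0.1, -0.0]
width: 1.003
grip_force: 0.0
```

drive_tool --pt "0 0 0 0.012 -0.036 0 1" --pt "0 0 0 0.012 -0.036 0 1" --pt "0 0 0 0.012 -0.036 0 1" --pt "0 0 0 0.012 -0.036 0 1" --pt "0 0 0 0.012 -0.036 0 1" --pt "0 0 0 0.012 -0.036 0 1" --pt "0 0 0 0 0 0 1" --pt "0 0 0 0 0 0 1"

```text
time: 3.2
tool_pos: [0.6219, -0.103, 0.3608]
tcp_rot: [3.115, -0.406, -0.001]
wrist_force: [0.5, -0.1, 0.5]
width: 0.996
grip_force: 0.0
```

```bash
cat >> h.py <<'E'
X=[.5754,-.0886,-.2627]
def overlay(c,s,th,lo,n,x=X,extra=[]):
    im=cv2.cvtColor(c['color'],cv2.COLOR_RGB2BGR).copy()
    P=[*lp(th,lo),lend(th),np.array([0,0,136.])]+[np.array(e,float) for e in extra]
    for q,col in zip(P,[(255,0,0),(0,255,0),(0,0,255),(0,255,255),(255,0,255)]+[(255,255,0)]*9):
        u=proj(c,casep(x,q/1e3),s)[0];cv2.drawMarker(im,tuple(int(v) for v in u.round()),col,cv2.MARKER_CROSS,9,1);print(q.round(1),u.round(1))
    cv2.imwrite('pics/'+n,im)
def casecoord(s,x=X):  # grasp point in case axes mm + tool->case rot
    Rm=R.from_euler('z',-x[2]); M=R.from_rotvec(s['tcp_rot']).as_matrix()
    g=np.array(s['tool_pos'])-M[:,2]*.019
    return Rm.apply(g-[x[0],x[1],0])*1e3, (Rm.as_matrix()@M).round(3)
E
python3 - <<'E'
from h import *
s=status.read_state();c=read_camera('wrist');save(c,'w1raw.png')
print(s['time'],s['tool_pos'],casecoord(s),c['mount'],c['intrinsics'],wfc(c,s)[:3,3])
overlay(c,s,1.52,.78,'w1.png',extra=[[60,0,130]])
E
```

```text
3.2 [ 0.62187145 -0.1030345   0.36081926] (array([ 48.63973353,  -1.86755908, 379.8192528 ]), array([[ 1.   ,  0.004, -0.001],
       [ 0.004, -1.   , -0.   ],
       [-0.001,  0.   , -1.   ]])) [[-3.50471480e-04  9.44929805e-01  3.27272885e-01  8.32057341e-02]
 [ 9.99999680e-01  5.66412501e-04 -5.64509601e-04  1.02714744e-03]
 [-7.18793401e-04  3.27272583e-01 -9.44929701e-01 -1.42703372e-01]
 [ 0.00000000e+00  0.00000000e+00  0.00000000e+00  1.00000000e+00]] [[417.55212161   0.         323.25157739]
 [  0.         417.55212161 232.42871428]
 [  0.           0.           1.        ]] [ 0.7021474  -0.12534275  0.50346082]
[ -3.6   0.  151.6] [319.6 246.4]
[ 43.3   0.  198. ] [319.1 210.8]
[ 49.2   0.  229.1] [318.7 215.2]
[  4.2   0.  201.3] [319.1 259.9]
[  0.   0. 136.] [319.7 236.8]
[ 60.   0. 130.] [319.8 171.9]
```

View pics/w1.png

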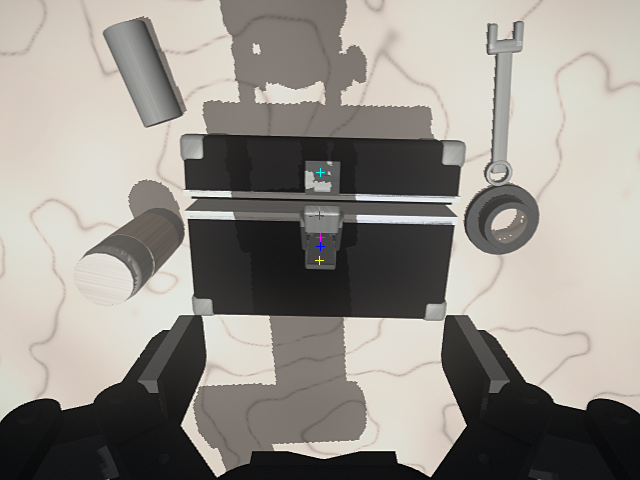

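```bash
python3 - <<'E'
import cv2
b=cv2.imread('pics/w1raw.png')[125:325,180:470]
b=b[10:155,85:200]
cv2.imwrite('pics/w1c.png',cv2.resize(b,None,fx=4.1,fy=4.1,interpolation=cv2.INTER_CUBIC))
E
```

```text
(no output)
```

View pics/w1c.png

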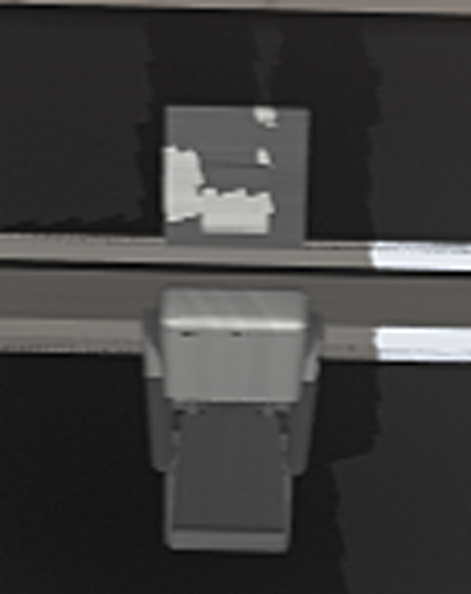

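```bash
python3 - <<'E'
from h import *
s=status.read_state();s['tool_pos']=np.array([0.62187145,-0.1030345,0.36081926]);c=read_camera('wrist')
uv=np.array([[189,317.5],[448.5,319.5],[180,135.5],[466,140]])
f=least_squares(lambda x:(proj(c,casep(x,PC),s)-uv).ravel(),X);print(f.x,f.fun.round(1))
x2=f.x
print('corner residual with free z:')
rows=[205.7,214.3,233.0]
def pt(th,lo):
    pin=lp(th,lo)[0];u=np.array([np.cos(lo),0,np.sin(lo)]);n=np.array([-np.sin(lo),0,np.cos(lo)])
    return np.array([pin+107*u+14*n,pin+107*u+22*n,pin+77*u+22*n])
for x in (X,x2):
    g=least_squares(lambda v:proj(c,casep(x,pt(*v)/1e3),s)[:,1]-rows,[1.5,.8]);print(g.x,g.fun,'tab',lp(*g.x)[2])
    for z,uv in [(137.8,(322.6,174)),(137.8,(322.6,181)),(137.8,(322.6,191.6)),(115.8,(322.6,161)),(115.8,(322.6,195)),(229,(322.4,215))]:
        w=onz(c,uv,z/1e3,s);r=R.from_euler('z',-x[2]).apply(w-[x[0],x[1],0])*1e3;print(uv,r.round(1))
m=masks_of(c,'loop');print([(q['score'],q['bbox']) for q in m[:2]])
E
```

```text
[ 0.57461909 -0.08978779 -0.27840028] [ 6.2 -1.7 -4.8 -0.2  0.3 -0.1 -1.6  0.4]
corner residual with free z:
[1.70527971 0.8413373 ] [-1.42951608  1.13725516  0.3260591 ] tab [ 47.24719117   0.         232.57248922]
(322.6, 174) [ 59.7  -2.7 137.8]
(322.6, 181) [ 53.4  -2.7 137.8]
(322.6, 191.6) [ 43.8  -2.7 137.8]
(322.6, 161) [ 67.5  -2.7 115.8]
(322.6, 195) [ 35.1  -2.7 115.8]
(322.4, 215) [ 49.3  -2.6 229. ]
[1.73548436 0.84158055] [-1.42703821  1.14079899  0.31743552] tab [ 47.71068686   0.         232.59641795]
(322.6, 174) [ 60.1  -0.4 137.8]
(322.6, 181) [ 53.9  -0.5 137.8]
(322.6, 191.6) [ 44.2  -0.7 137.8]
(322.6, 161) [ 68.   -0.3 115.8]
(322.6, 195) [ 35.6  -0.8 115.8]
(322.4, 215) [ 49.8  -0.4 229. ]
[(0.67, [295.6, 203.1, 341.2, 250.5])]
```

drive_tool --pt "0 0 0.5 0 0 0.03 1" --pt "0 0 0 0 0 0.03 1" --pt "0 0 0 0 0 0.03 1" --pt "0 0 0 0 0 0.025 1" --pt "0 0 0 0 0 0.02 1" --pt "0 0 0 0 0 0.014 1" --pt "0 0 0 0 0 0 0.6" --pt "0 0 0 0 0 0 0.45" --force 20

```text
time: 4.02
tool_pos: [0.6206, -0.1059, 0.2121]
tcp_rot: [3.112, -0.427, -0.002]
wrist_force: [-0.2, 0.7, -0.0]
width: 0.744
grip_force: 0.0
```

```bash
python3 - <<'E'
from h import *
s=status.read_state();c=read_camera('wrist');save(c,'w2.png');t=read_camera('scene');save(t,'s2.png')
print(s['time'],s['tool_pos'],s['wrist_force'],s['width'],casecoord(s))
b=cv2.imread('pics/w2.png')[:,:];d=cv2.imread('pics/s2.png')[110:230,200:360]
cv2.imwrite('pics/w2c.png',np.vstack([cv2.resize(b[120:330,180:470],(500,362)),cv2.resize(d,(500,238),interpolation=cv2.INTER_CUBIC)]))
E
```

```text
4.0167 [ 0.62056963 -0.10592649  0.21205745] [-0.23950065  0.6710482  -0.01815983] 0.7443798058178014 (array([ 48.14025905,  -4.99860721, 231.05744304]), array([[ 1.   , -0.01 , -0.001],
       [-0.01 , -1.   , -0.   ],
       [-0.001,  0.   , -1.   ]]))
```

View pics/w2c.png

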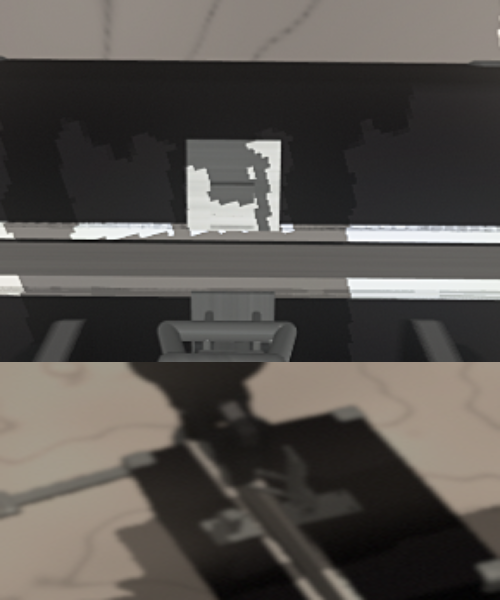

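drive_tool --pt "0 0 0 0 -0.0042 0 0.6" --pt "0 0 0 0 0 0 0.6" --pt "0 0 0 0 0 0 0.6"

```text
time: 4.37
tool_pos: [0.6231, -0.1008, 0.2137]
tcp_rot: [3.113, -0.424, 0.004]
wrist_force: [-0.7, -0.1, 0.1]
width: 0.6
grip_force: 0.0
```

```bash
python3 - <<'E'
from h import *
s=status.read_state();c=read_camera('wrist');s2=status.read_state()
print(s['time'],s['tool_pos'],s2['tool_pos'],s['wrist_force'],s['width'],casecoord(s2))
overlay(c,s2,1.6,.75,'w3.png')
b=cv2.imread('pics/w3.png')[130:430,120:520]
cv2.imwrite('pics/w3c.png',cv2.resize(b,None,fx=2,fy=2,interpolation=cv2.INTER_CUBIC))
E
```

```text
4.3667 [ 0.62313315 -0.10077182  0.2137374 ] [ 0.62291641 -0.10076188  0.21339535] [-0.66703436 -0.14119834  0.09794551] 0.6002005468386814 (array([ 49.01110059,   0.59344093, 232.39532141]), array([[ 1.   , -0.008,  0.002],
       [-0.008, -1.   ,  0.   ],
       [ 0.002, -0.   , -1.   ]]))
[ -2.3   0.  151.8] [323.1 338.9]
[ 46.    0.  196.8] [322.1 301.2]
[ 52.7   0.  227.7] [321.7 326.3]
[  9.4   0.  200.8] [322.8 378.3]
[  0.   0. 136.] [323.  320.7]
```

View pics/w3c.png

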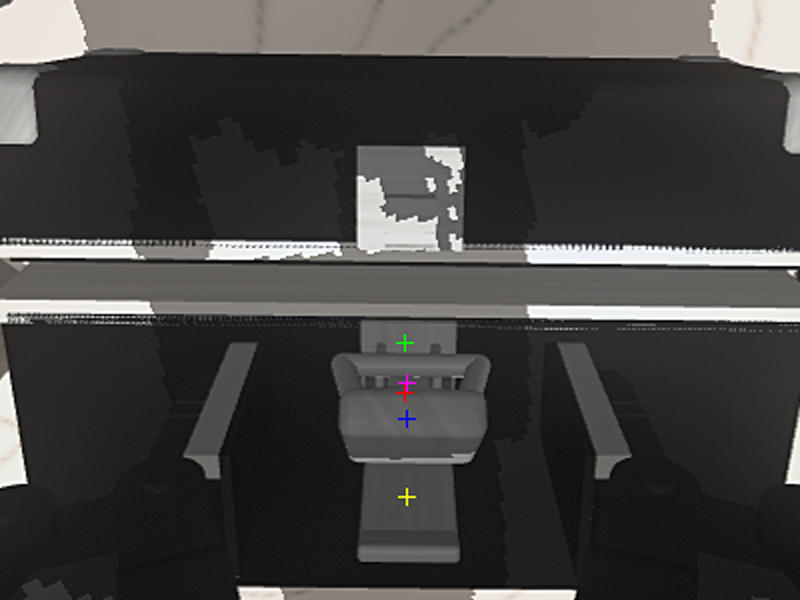

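```bash
python3 - <<'E'
from h import *
s=status.read_state();c=read_camera('wrist')
print(s['tool_pos'],casecoord(s))
s['tool_pos']=np.array([0.62303,-0.10077,0.21356])
def pt(th,lo,dx,dz):
    pin,b,t=lp(th,lo);u=np.array([np.cos(lo),0,np.sin(lo)]);n=np.array([-np.sin(lo),0,np.cos(lo)])
    return np.array([pin+107*u+14*n,pin+107*u+22*n,pin+77*u+22*n,b])+[dx,0,dz]
rows=[325,348.5,360.5,312.5]
g=least_squares(lambda v:np.r_[proj(c,casep(X,pt(*v,0,0)/1e3),s)[:,1]-rows],[1.5,.8]);print(g.x,g.fun.round(1),lp(*g.x))
g=least_squares(lambda v:np.r_[proj(c,casep(X,pt(*v)/1e3),s)[:,1]-rows,(v[2:])/1,(v[0]+v[1]-2.3)*20],[1.5,.8,0,0]);print(g.x,g.fun.round(1),lp(*g.x[:2])[2]+[g.x[2],0,g.x[3]])
for z,uv in [(137.8,(322.6,130+195/2)),(137.8,(322.6,130+220/2)),(137.8,(322.6,130+248/2)),(116,(322.6,130+146/2)),(116,(322.6,130+250/2))]:
    w=onz(c,uv,z/1e3,s);r=R.from_euler('z',-X[2]).apply(w-[X[0],X[1],0])*1e3;print(uv,r.round(1))
E
```

```text
[ 0.62291641 -0.10076188  0.21339535] (array([ 49.01110059,   0.59344093, 232.39532141]), array([[ 1.   , -0.008,  0.002],
       [-0.008, -1.   ,  0.   ],
       [ 0.002, -0.   , -1.   ]]))
[1.53577153 0.8081358 ] [-1.3  0.6  1.5 -0.6] (array([ -3.33574639,   0.        , 151.64841193]), array([ 42.26018556,   0.        , 199.36644824]), array([ 47.20820946,   0.        , 230.59971672]))
[ 1.49217435  0.80840534  0.18211938 -0.64503184] [-1.2  0.5  1.4 -0.5  0.2 -0.6  0. ] [ 46.69020552   0.         229.8080534 ]
(322.6, 227.5) [ 59.7  -0.3 137.8]
(322.6, 240.0) [ 52.4  -0.2 137.8]
(322.6, 254.0) [ 4.400e+01 -1.000e-01  1.378e+02]
(322.6, 203.0) [ 67.8  -0.3 116. ]
(322.6, 255.0) [ 34.5  -0.  116. ]
```

drive_tool --pt "0 0 0 -0.0015 0.0013 0.002 0.5" --pt "0 0 0 0 0 0 0.35" --pt "0 0 0 0 0 0 0.2" --pt "0 0 0 0 0 0 0.2" --pt "0 0 0 0 0 0 0.2" --force 20

```text
time: 4.88
tool_pos: [0.6205, -0.1011, 0.2101]
tcp_rot: [-3.111, 0.425, 0.001]
wrist_force: [0.7, 3.4, 0.5]
width: 0.276
grip_force: 21.9
```

```bash
cat >> h.py <<'E'
def ikbar(bx,bz): # bar pos -> th,lo
    f=least_squares(lambda v:(lp(*v)[1]-[bx,0,bz])[[0,2]],[2,0]);return f.x
def fk(T,off=(0,0),g0=(1.8,0.)): # tab grasp pos (case mm)-> th,lo,bar ; off in loop axes of grasp from tab centre
    def tp(v):
        p=lp(*v);lo=v[1];return p[2]+off[0]*np.array([np.cos(lo),0,np.sin(lo)])+off[1]*np.array([-np.sin(lo),0,np.cos(lo)])
    f=least_squares(lambda v:(tp(v)-T)[[0,2]],g0);return f.x,lp(*f.x)[1]
E
python3 - <<'E'
from h import *
s=status.read_state();print(s['time'],s['wrist_force'],s['width'],s['grip_force'],casecoord(s))
for b in [(42.3,199.4),(50,190),(58,178),(64,165),(68,152),(70,140),(70,128),(66,128),(62,128),(58,129),(54,130),(50,131)]:
    v=ikbar(*b);print(b,v.round(2),lp(*v)[2].round(1),'Ffree',round(2.3-v[0],2))
E
```

```text
4.8833 [0.73229612 3.38974773 0.54248982] 0.27649592654428623 21.94522798061371 (array([ 46.77676947,  -0.36652046, 229.08556007]), array([[ 1.   , -0.009, -0.001],
       [-0.009, -1.   ,  0.001],
       [-0.001, -0.001, -1.   ]]))
(42.3, 199.4) [1.54 0.81] [ 47.2   0.  230.6] Ffree 0.76
(50, 190) [1.51 0.62] [ 60.7   0.  219.8] Ffree 0.79
(58, 178) [1.58 0.41] [ 74.7   0.  204.8] Ffree 0.72
(64, 165) [1.7 0.2] [ 85.9   0.  187.8] Ffree 0.6
(68, 152) [1.87 0.  ] [ 94.   0. 170.] Ffree 0.43
(70, 140) [ 2.06 -0.17] [ 98.7   0.  153.3] Ffree 0.24
(70, 128) [ 2.25 -0.34] [100.5   0.  136.3] Ffree 0.05
(66, 128) [ 2.02 -0.36] [ 96.7   0.  135.6] Ffree 0.28
(62, 128) [ 1.78 -0.37] [ 92.8   0.  135.3] Ffree 0.52
(58, 129) [ 1.49 -0.35] [ 88.6   0.  137.1] Ffree 0.81
(54, 130) [ 1.14 -0.29] [ 84.1   0.  139.7] Ffree 1.16
(50, 131) [ 0.07 -0.05] [ 76.9   0.  147.7] Ffree 2.23
```

drive_tool --pt "0 0 0 0.0067 -0.0005 0.0054 0.2" --pt "0 0 0 0.0068 0 0.0054 0.2" --pt "0 0 0 0.007 0 0.0075 0.2" --pt "0 0 0 0.007 0 0.0075 0.2" --pt "0 0 0 0 0 0 0.2" --pt "0 0 0 0 0 0 0.2"

```text
time: 5.38
tool_pos: [0.6479, -0.1089, 0.1835]
tcp_rot: [-3.113, 0.425, 0.0]
wrist_force: [1.6, 2.2, -0.6]
width: 0.282
grip_force: 20.8
```

```bash
cat > st.py <<'E'
from h import *
s=status.read_state();g,M=casecoord(s)
f=R.from_euler('z',-X[2]).apply(s['wrist_force'])
v,b=fk(g);print('t',round(s['time'],2),'grasp',g.round(1),'th,lo',v.round(2),'bar',b.round(1),'Fcase',f.round(1),'w',round(s['width'],3),'grip',round(s['grip_force'],1),'tilt',M[0,2],M[1,2])
E
python3 st.py
```

```text
t 5.38 grasp [ 75.3  -0.8 202.5] th,lo [1.53 0.38] bar [ 57.8   0.  176.1] Fcase [ 1.   2.5 -0.6] w 0.282 grip 20.8 tilt -0.0 0.0
```

drive_tool --pt "0 0 0 0.0056 0 0.0085 0.2" --pt "0 0 0 0.0056 0 0.0085 0.2" --pt "0 0 0 0.0044 0 0.009 0.2" --pt "0 0 0 0.004 0 0.009 0.2" --pt "0 0 0 0 0 0 0.2" --pt "0 0 0 0 0 0 0.2"

```text
time: 5.88
tool_pos: [0.6661, -0.1141, 0.1483]
tcp_rot: [3.113, -0.425, -0.001]
wrist_force: [1.9, 1.0, -1.3]
width: 0.273
grip_force: 20.4
```

```bash
python3 st.py
```

```text
t 5.88 grasp [ 94.2  -1.1 167.3] th,lo [ 1.86 -0.03] bar [ 67.8   0.  150.1] Fcase [ 1.6  1.4 -1.3] w 0.273 grip 20.4 tilt -0.001 -0.0
```

drive_tool --pt "0 0 0 0.0026 0 0.007 0.2" --pt "0 0 0 0.0026 0 0.007 0.2" --pt "0 0 0 0.0007 0 0.0055 0.2" --pt "0 0 0 0.0007 0 0.0055 0.2" --pt "0 0 0 0 0 0 0.2" --pt "0 0 0 0 0 0 0.2"

```text
time: 6.38
tool_pos: [0.6726, -0.1159, 0.1241]
tcp_rot: [3.112, -0.425, 0.001]
wrist_force: [0.7, 0.5, 0.1]
width: 0.273
grip_force: 21.0
```

```bash
python3 st.py
```

```text
t 6.38 grasp [101.   -1.1 143.1] th,lo [ 2.23 -0.27] bar [ 71.1   0.  132.7] Fcase [0.6 0.7 0.1] w 0.273 grip 21.0 tilt 0.0 -0.0
```

```bash
python3 - <<'E'
from h import *
c=read_camera('wrist');s=status.read_state()
overlay(c,s,2.23,-.27,'w4.png',extra=[[60,0,139.4]])
b=cv2.imread('pics/w4.png')[230:430,190:460]
cv2.imwrite('pics/w4c.png',cv2.resize(b,None,fx=2.9,fy=2.9,interpolation=cv2.INTER_CUBIC))
E
```

```text
[  7.4   0.  150.2] [320.  551.8]
[ 71.1   0.  132.6] [318.4 392.4]
[100.9   0.  143. ] [317.  342.4]
[ 45.7   0.  182.8] [317.8 577.3]
[  0.   0. 136.] [320.4 529.9]
[ 60.    0.  139.4] [318.6 428.1]
```

View pics/w4c.png

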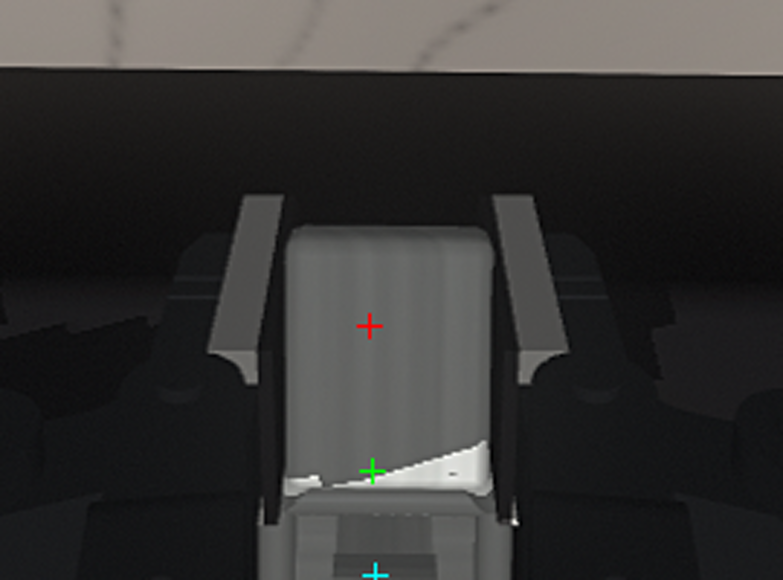

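drive_tool --pt "0 0 0 0.0015 0 0 0.2" --pt "0 0 0 0.0015 0 0 0.2" --pt "0 0 0 0 0 0.0025 0.2" --pt "0 0 0 0 0 0.003 0.2" --pt "0 0 0 0 0 0 0.2" --pt "0 0 0 0 0 0 0.2"

```text
time: 6.93
tool_pos: [0.6758, -0.1168, 0.1193]
tcp_rot: [3.112, -0.425, 0.002]
wrist_force: [2.0, 0.3, 1.1]
width: 0.272
grip_force: 21.2
```

```bash
sed -i 's/fk(g)/fk(g,(4,0))/' st.py; python3 st.py; python3 - <<'E'
from h import *
for b in [(70,128),(66,128),(62,128.5),(58,129),(54,130)]:
    v=ikbar(*b);lo=v[1];print(b,v.round(2),(lp(*v)[2]+4*np.array([np.cos(lo),0,np.sin(lo)])).round(1))
E
```

```text
t 6.93 grasp [104.2  -1.1 138.3] th,lo [ 2.22 -0.31] bar [ 70.1   0.  130.2] Fcase [1.9 0.9 1.1] w 0.272 grip 21.2 tilt 0.001 -0.0
(70, 128) [ 2.25 -0.34] [104.3   0.  135. ]
(66, 128) [ 2.02 -0.36] [100.4   0.  134.2]
(62, 128.5) [ 1.77 -0.36] [ 96.4   0.  134.6]
(58, 129) [ 1.49 -0.35] [ 92.3   0.  135.7]
(54, 130) [ 1.14 -0.29] [ 87.9   0.  138.5]
```

drive_tool --pt "0 0 0 0 0 0.0015 0.2" --pt "0 0 0 0 0 0.0015 0.2" --pt "0 0 0 0 0 0 0.2" --pt "0 0 0 -0.001 0 0 0.2" --pt "0 0 0 -0.001 0 0 0.2" --pt "0 0 0 -0.001 0 0 0.2" --pt "0 0 0 0 0 0 0.2" --pt "0 0 0 0 0 0 0.2"

```text
time: 7.6
tool_pos: [0.6756, -0.1166, 0.1175]
tcp_rot: [3.112, -0.425, 0.012]
wrist_force: [7.8, -2.2, -0.3]
width: 0.273
grip_force: 21.2
```

```bash
python3 st.py
```

```text
t 7.6 grasp [103.9  -1.1 136.5] th,lo [ 2.21 -0.33] bar [ 69.7   0.  129.1] Fcase [ 8.1 -0.1 -0.3] w 0.273 grip 21.2 tilt 0.008 0.0
```

drive_tool --pt "0 0 0 0 0 0 0.2" --pt "0 0 0 -0.001 0 0 0.2" --pt "0 0 0 -0.0005 0 0 0.2" --pt "0 0 0 0 0 0 0.2" --pt "0 0 0 0 0 0 0.2"

```text
time: 8.02
tool_pos: [0.6744, -0.1163, 0.1177]
tcp_rot: [3.112, -0.425, 0.013]
wrist_force: [8.3, -1.3, 0.6]
width: 0.277
grip_force: 21.3
```

```bash
python3 st.py;python3 - <<'E'
from h import *
c=read_camera('wrist');s=status.read_state()
overlay(c,s,2.21,-.33,'w5.png',extra=[[60,0,139.4]])
b=cv2.imread('pics/w5.png')[280:480,190:460]
cv2.imwrite('pics/w5c.png',cv2.resize(b,None,fx=2.9,fy=2.9,interpolation=cv2.INTER_CUBIC))
E
```

```text
t 8.02 grasp [102.6  -1.1 136.7] th,lo [ 2.13 -0.33] bar [ 68.4   0.  129.4] Fcase [8.4 0.9 0.6] w 0.277 grip 21.3 tilt 0.008 0.0
[  7.2   0.  150.3] [319.9 575.6]
[ 69.6   0.  128.9] [318.4 405. ]
[100.    0.  137.5] [317.1 350.8]
[ 44.8   0.  183.7] [317.6 614.2]
[  0.   0. 136.] [320.4 550.2]
[ 60.    0.  139.4] [318.5 446.1]
```

View pics/w5c.png

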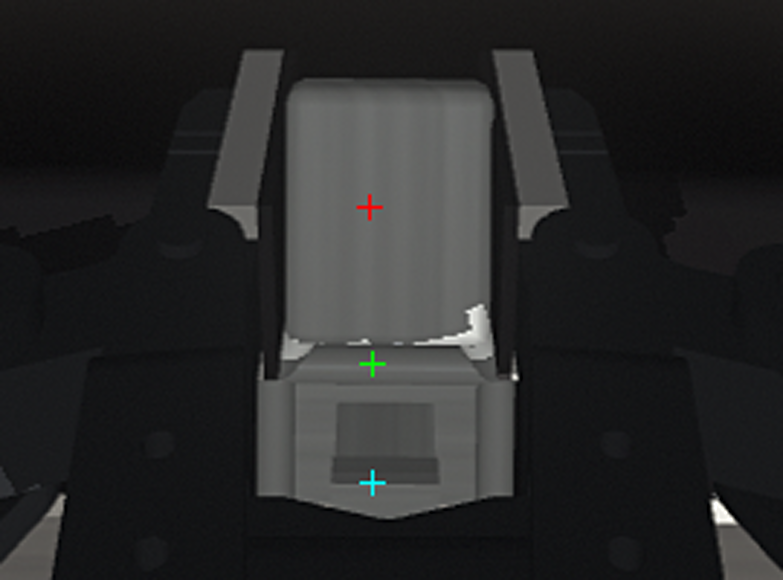

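drive_tool --pt "0 0 0 -0.001 0 0.0002 0.2" --pt "0 0 0 -0.001 0 0.0002 0.2" --pt "0 0 0 -0.001 0 0.0002 0.2" --pt "0 0 0 -0.001 0 0.0002 0.2" --pt "0 0 0 -0.001 0 0 0.2" --pt "0 0 0 0 0 0 0.2" --pt "0 0 0 0 0 0 0.2"

```text
time: 8.65
tool_pos: [0.6689, -0.1147, 0.1167]
tcp_rot: [3.112, -0.425, 0.01]
wrist_force: [7.4, -1.7, 1.0]
width: 0.274
grip_force: 21.5
```

```bash
python3 st.py
```

```text
t 8.65 grasp [ 97.   -0.9 135.7] th,lo [ 1.79 -0.35] bar [ 62.6   0.  129.2] Fcase [7.6 0.3 1. ] w 0.274 grip 21.5 tilt 0.007 0.0
```

drive_tool --pt "0 0 0 -0.001 0 -0.0002 0.2" --pt "0 0 0 -0.001 0 -0.0002 0.2" --pt "0 0 0 -0.0005 0 -0.0002 0.2" --pt "0 0 0 0 0 0 0.2" --pt "0 0 0 0 0 0 0.2"

```text
time: 9.07
tool_pos: [0.6663, -0.114, 0.1171]
tcp_rot: [3.112, -0.425, 0.01]
wrist_force: [7.0, -1.8, 1.2]
width: 0.281
grip_force: 21.5
```

```bash
python3 st.py
```

```text
t 9.07 grasp [ 94.3  -0.9 136.1] th,lo [ 1.61 -0.35] bar [ 59.9   0.  129.4] Fcase [7.2 0.1 1.2] w 0.281 grip 21.5 tilt 0.006 0.0
```

drive_tool --pt "0 0 0 -0.0008 0 -0.0004 0.2" --pt "0 0 0 -0.0008 0 -0.0004 0.2" --pt "0 0 0 0 0 0 0.2" --pt "0 0 0 0 0 0 0.2"

```text
time: 9.4
tool_pos: [0.6647, -0.1135, 0.1176]
tcp_rot: [3.112, -0.425, 0.009]
wrist_force: [7.7, -1.7, 0.7]
width: 0.278
grip_force: 21.3
```

```bash
python3 st.py
```

```text
t 9.4 grasp [ 92.6  -0.9 136.6] th,lo [ 1.49 -0.34] bar [ 58.3   0.  129.6] Fcase [7.9 0.4 0.7] w 0.278 grip 21.3 tilt 0.006 0.0
```

drive_tool --pt "0 0 0 -0.0008 0 -0.0003 0.2" --pt "0 0 0 -0.0008 0 -0.0003 0.2" --pt "0 0 0 0 0 0 0.2" --pt "0 0 0 0 0 0 0.2"

```text
time: 9.73
tool_pos: [0.663, -0.1131, 0.118]
tcp_rot: [3.112, -0.425, 0.009]
wrist_force: [7.6, -1.3, -1.8]
width: 0.276
grip_force: 21.2
```

```bash
python3 st.py
```

```text
t 9.73 grasp [ 90.9  -0.9 137. ] th,lo [ 1.37 -0.33] bar [ 56.7   0.  129.6] Fcase [ 7.7  0.7 -1.8] w 0.276 grip 21.2 tilt 0.006 0.0
```

drive_tool --pt "0 0 0 -0.0006 0 0 0.2" --pt "0 0 0 -0.0006 0 0 0.2" --pt "0 0 0 0 0 0 0.2" --pt "0 0 0 0 0 0 0.2"

```text
time: 10.07
tool_pos: [0.6619, -0.1127, 0.1179]
tcp_rot: [3.112, -0.425, 0.009]
wrist_force: [8.5, -1.3, -1.0]
width: 0.277
grip_force: 21.2
```

```bash
python3 st.py
```

```text
t 10.07 grasp [ 89.7  -0.9 136.9] th,lo [ 1.29 -0.32] bar [ 55.6   0.  129.4] Fcase [ 8.5  1.  -1. ] w 0.277 grip 21.2 tilt 0.006 0.0
```

drive_tool --pt "0 0 0 -0.0006 0 -0.0003 0.2" --pt "0 0 0 -0.0006 0 -0.0003 0.2" --pt "0 0 0 0 0 0 0.2" --pt "0 0 0 0 0 0 0.2"

```text
time: 10.4
tool_pos: [0.6609, -0.1124, 0.1184]
tcp_rot: [3.112, -0.425, 0.01]
wrist_force: [7.1, -1.1, -1.8]
width: 0.277
grip_force: 21.1
```

```bash
python3 st.py
```

```text
t 10.4 grasp [ 88.6  -0.8 137.4] th,lo [ 1.2  -0.31] bar [ 54.6   0.  129.5] Fcase [ 7.2  0.8 -1.8] w 0.277 grip 21.1 tilt 0.006 0.0
```

drive_tool --pt "0 0 0 -0.0006 0 -0.0004 0.2" --pt "0 0 0 -0.0006 0 -0.0004 0.2" --pt "0 0 0 0 0 0 0.2" --pt "0 0 0 0 0 0 0.2"

```text
time: 10.73
tool_pos: [0.6599, -0.1122, 0.1193]
tcp_rot: [3.112, -0.425, 0.01]
wrist_force: [8.4, -1.9, -2.2]
width: 0.275
grip_force: 21.1
```

```bash
python3 st.py
```

```text
t 10.73 grasp [ 87.6  -0.8 138.3] th,lo [ 1.11 -0.29] bar [ 53.7   0.  129.8] Fcase [ 8.6  0.3 -2.2] w 0.275 grip 21.1 tilt 0.006 0.0
```

drive_tool --pt "0 0 0 -0.0007 0 -0.0002 0.2" --pt "0 0 0 -0.0007 0 -0.0002 0.2" --pt "0 0 0 0 0 0 0.2" --pt "0 0 0 0 0 0 0.2"

```text
time: 11.07
tool_pos: [0.6587, -0.1118, 0.1198]
tcp_rot: [3.112, -0.425, 0.011]
wrist_force: [8.2, -0.9, -1.6]
width: 0.27
grip_force: 21.1
```

```bash
python3 st.py
```

```text
t 11.07 grasp [ 86.3  -0.8 138.8] th,lo [ 0.99 -0.28] bar [ 52.6   0.  129.7] Fcase [ 8.1  1.2 -1.6] w 0.27 grip 21.1 tilt 0.007 0.0
```

drive_tool --pt "0 0 0 -0.0006 0 -0.0003 0.2" --pt "0 0 0 -0.0006 0 -0.0003 0.2" --pt "0 0 0 0 0 0 0.2" --pt "0 0 0 0 0 0 0.2"

```text
time: 11.4
tool_pos: [0.6578, -0.1115, 0.1206]
tcp_rot: [3.112, -0.425, 0.011]
wrist_force: [8.2, -1.8, -2.4]
width: 0.279
grip_force: 21.0
```

```bash
python3 st.py
```

```text
t 11.4 grasp [ 85.4  -0.7 139.6] th,lo [ 0.89 -0.26] bar [ 51.8   0.  129.8] Fcase [ 8.4  0.4 -2.4] w 0.279 grip 21.0 tilt 0.007 0.0
```

```bash
python3 - <<'E'
from h import *
c=read_camera('wrist');s=status.read_state();save(c,'w6raw.png')
overlay(c,s,.89,-.26,'w6.png',extra=[[60,0,139.4]])
t=read_camera('scene');
overlay(t,None,.89,-.26,'s6.png',extra=[[60,0,139.4]])
b=cv2.imread('pics/w6.png')[250:480,190:460]
d=cv2.imread('pics/s6.png')[130:230,210:330]
cv2.imwrite('pics/w6c.png',np.hstack([cv2.resize(b,(405,345),interpolation=cv2.INTER_CUBIC),cv2.resize(d,(395,345),interpolation=cv2.INTER_CUBIC)]))
E
```

```text
[-12.1   0.  146.5] [321.  560.7]
[ 51.7   0.  129.5] [319.4 402.1]
[ 81.5   0.  140.2] [318.1 353.8]
[-35.1   0.  191.2] [321.1 759.3]
[  0.   0. 136.] [320.8 513.9]
[ 60.    0.  139.4] [318.9 402.6]
[-12.1   0.  146.5] [301.7 175.1]
[ 51.7   0.  129.5] [274.  190.6]
[ 81.5   0.  140.2] [260.  192.3]
[-35.1   0.  191.2] [311.4 156.8]
[  0.   0. 136.] [296.6 180.2]
[ 60.    0.  139.4] [269.8 189. ]
```

View pics/w6c.png

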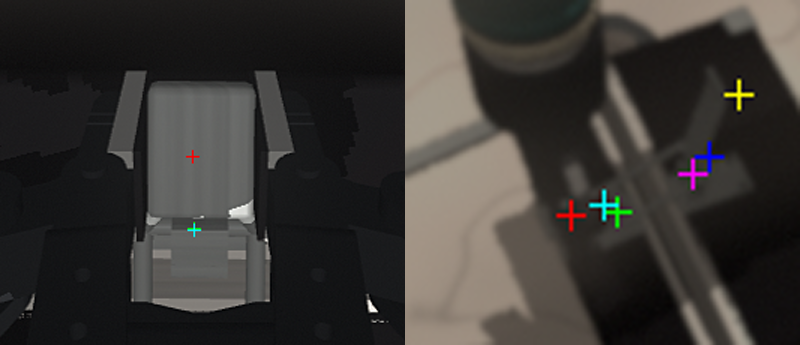

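```bash
python3 - <<'E'
from h import *
t=read_camera('scene');c=read_camera('wrist');s=status.read_state()
for th in np.arange(.8,1.5,.1):
    q=np.array([0,0,136])+76*np.array([-np.cos(th),0,np.sin(th)])+9*np.array([np.sin(th),0,np.cos(th)]);print(round(th,1),proj(t,casep(X,q/1e3))[0].round(1),lp(th,2.3-th)[0].round(1))
m=masks_of(t,'lever');print([(q['score'],q['bbox']) for q in m[:2]])
g=cv2.cvtColor(c['color'],cv2.COLOR_RGB2GRAY)
# blocks: rows 385..450, columns around 323 step 4
print('cols',list(range(287,360,5)))
for r in range(384,450,2): print(r,[int(g[r,u]) for u in range(287,360,5)])
for x in range(46,66,4): print(x,'lip z139.4',proj(c,casep(X,np.array([x,0,139.4])/1e3),s)[0][1].round(1),'lip bot134.4',proj(c,casep(X,np.array([x,0,134.4])/1e3),s)[0][1].round(1),'bar129.5',proj(c,casep(X,np.array([x,0,129.5])/1e3),s)[0][1].round(1),'plate116',proj(c,casep(X,np.array([x,0,117])/1e3),s)[0][1].round(1))
E
```

```text
0.8 [316.6 153. ] [-13.    0.  145.4]
0.9 [313.7 152.5] [-12.    0.  146.6]
1.0 [310.6 152.3] [-10.9   0.  147.8]
1.1 [307.3 152.4] [ -9.6   0.  148.8]
1.2 [303.8 152.8] [ -8.3   0.  149.7]
1.3 [300.3 153.5] [ -6.9   0.  150.4]
1.4 [296.7 154.4] [ -5.4   0.  151.1]
[(0.97, [250.6, 152.0, 308.5, 198.1]), (0.15, [249.5, 170.9, 303.3, 202.8])]
cols [287, 292, 297, 302, 307, 312, 317, 322, 327, 332, 337, 342, 347, 352, 357]
384 [19, 96, 102, 100, 98, 101, 102, 98, 102, 98, 98, 100, 102, 98, 166]
386 [18, 96, 102, 100, 97, 100, 101, 98, 102, 97, 98, 98, 99, 95, 154]
388 [16, 96, 101, 100, 97, 100, 101, 98, 101, 98, 98, 94, 145, 221, 151]
390 [18, 96, 102, 100, 98, 100, 101, 97, 101, 98, 98, 141, 223, 219, 150]
392 [50, 92, 98, 97, 96, 98, 100, 96, 100, 97, 97, 139, 224, 221, 144]
394 [50, 96, 87, 88, 86, 91, 89, 84, 91, 88, 89, 85, 188, 182, 145]
396 [74, 155, 69, 82, 64, 65, 63, 58, 64, 64, 63, 75, 66, 146, 153]
398 [42, 156, 88, 89, 68, 67, 69, 68, 66, 65, 66, 85, 88, 144, 149]
400 [60, 70, 101, 101, 71, 71, 71, 71, 70, 70, 69, 88, 98, 73, 79]
402 [73, 93, 101, 102, 69, 69, 68, 69, 69, 
[... 1206 characters left out ...]
5, 86, 87, 86, 87, 88, 88, 89]
440 [91, 90, 87, 87, 86, 87, 87, 87, 87, 87, 87, 88, 88, 89, 89]
442 [91, 91, 89, 89, 88, 89, 89, 89, 90, 90, 89, 90, 90, 92, 88]
444 [91, 91, 88, 88, 88, 88, 89, 89, 90, 90, 91, 91, 91, 89, 88]
446 [91, 87, 86, 86, 86, 86, 87, 87, 87, 87, 87, 87, 88, 87, 88]
448 [91, 91, 88, 87, 87, 87, 88, 87, 87, 86, 86, 86, 86, 85, 89]
46 lip z139.4 433.1 lip bot134.4 423.1 bar129.5 413.8 plate116 392.4
50 lip z139.4 424.6 lip bot134.4 414.7 bar129.5 405.6 plate116 384.6
54 lip z139.4 415.9 lip bot134.4 406.3 bar129.5 397.3 plate116 376.7
58 lip z139.4 407.1 lip bot134.4 397.6 bar129.5 388.9 plate116 368.7
62 lip z139.4 398.2 lip bot134.4 388.9 bar129.5 380.3 plate116 360.5
```

drive_tool --pt "0 0 0 -0.0006 0 -0.0002 0.2" --pt "0 0 0 -0.0006 0 -0.0002 0.2" --pt "0 0 0 0 0 0 0.2" --pt "0 0 0 0 0 0 0.2"

```text
time: 11.98
tool_pos: [0.6568, -0.1113, 0.1211]
tcp_rot: [3.112, -0.425, 0.012]
wrist_force: [8.5, -1.3, -1.9]
width: 0.276
grip_force: 21.1
```

```bash
cat > im.py <<'E'
from h import *
c=read_camera('wrist');g=cv2.cvtColor(c['color'],cv2.COLOR_RGB2GRAY)
print('side',[int(v) for v in g[384:432:1,298:304].mean(1)]);print('mid',[int(v) for v in g[384:444:1,312:332].mean(1)])
E
python3 st.py; python3 im.py
```

```text
t 11.98 grasp [ 84.3  -0.8 140.1] th,lo [ 0.77 -0.24] bar [ 51.    0.  129.6] Fcase [ 8.5  0.9 -1.9] w 0.276 grip 21.1 tilt 0.008 0.0
side [100, 100, 100, 100, 101, 100, 100, 99, 94, 89, 80, 83, 87, 89, 97, 103, 108, 97, 94, 92, 86, 87, 101, 99, 98, 98, 95, 96, 94, 105, 134, 131, 130, 131, 132, 113, 86, 88, 85, 88, 91, 92, 91, 90, 90, 90, 90, 90]
mid [100, 100, 100, 100, 99, 99, 100, 100, 95, 90, 80, 66, 70, 70, 69, 68, 98, 102, 97, 98, 99, 100, 100, 98, 98, 99, 97, 95, 94, 95, 96, 95, 95, 94, 94, 94, 95, 95, 95, 95, 96, 98, 99, 97, 96, 96, 95, 90, 90, 91, 91, 86, 85, 87, 88, 89, 90, 89, 88, 87]
```

drive_tool --pt "0 0 0 -0.0006 0 -0.0002 0.2" --pt "0 0 0 -0.0006 0 -0.0002 0.2" --pt "0 0 0 0 0 0 0.2" --pt "0 0 0 0 0 0 0.2"

```text
time: 12.37
tool_pos: [0.6559, -0.111, 0.1217]
tcp_rot: [3.112, -0.425, 0.013]
wrist_force: [9.5, -2.7, -1.6]
width: 0.277
grip_force: 21.0
```

```bash
python3 st.py; python3 im.py
```

```text
t 12.37 grasp [ 83.4  -0.8 140.7] th,lo [ 0.65 -0.21] bar [ 50.3   0.  129.4] Fcase [ 9.9 -0.2 -1.6] w 0.277 grip 21.0 tilt 0.008 0.0
side [100, 100, 100, 100, 100, 100, 101, 95, 90, 84, 85, 88, 92, 100, 106, 103, 95, 94, 91, 84, 79, 101, 98, 97, 96, 94, 94, 136, 132, 131, 131, 132, 134, 82, 89, 88, 86, 89, 91, 92, 91, 90, 89, 91, 91, 90, 90, 91]
mid [100, 99, 99, 100, 99, 99, 100, 95, 91, 104, 65, 68, 68, 101, 101, 96, 98, 100, 100, 100, 98, 99, 99, 98, 95, 94, 96, 96, 95, 94, 94, 94, 94, 95, 96, 95, 94, 97, 98, 99, 98, 97, 96, 95, 91, 90, 90, 91, 89, 85, 86, 87, 88, 90, 90, 89, 88, 86, 85, 88]
```

drive_tool --pt "0 0 0 -0.0005 0 -0.0002 0.2" --pt "0 0 0 -0.0005 0 -0.0002 0.2" --pt "0 0 0 0 0 0 0.2" --pt "0 0 0 0 0 0 0.2"

```text
time: 12.75
tool_pos: [0.6555, -0.1108, 0.1224]
tcp_rot: [3.112, -0.425, 0.015]
wrist_force: [10.7, -1.1, -2.1]
width: 0.279
grip_force: 21.0
```

```bash
python3 st.py; python3 im.py
```

```text
t 12.75 grasp [ 82.9  -0.7 141.4] th,lo [ 0.57 -0.19] bar [ 50.    0.  129.5] Fcase [10.7  1.7 -2.1] w 0.279 grip 21.0 tilt 0.01 0.0
side [100, 100, 100, 100, 100, 100, 97, 92, 86, 84, 87, 94, 101, 107, 101, 95, 93, 89, 81, 100, 98, 96, 96, 94, 94, 134, 132, 131, 130, 132, 134, 83, 89, 89, 86, 89, 91, 92, 91, 89, 89, 89, 91, 90, 90, 91, 88, 85]
mid [99, 99, 99, 99, 99, 100, 98, 93, 88, 71, 76, 106, 99, 97, 98, 100, 100, 99, 99, 99, 98, 97, 95, 95, 96, 96, 95, 94, 94, 94, 95, 95, 95, 95, 94, 97, 99, 99, 97, 97, 95, 93, 91, 90, 90, 91, 90, 85, 86, 87, 89, 89, 89, 89, 88, 86, 85, 87, 132, 129]
```

drive_tool --pt "0 0 0 -0.0006 0 -0.0002 0.2" --pt "0 0 0 -0.0006 0 0 0.2" --pt "0 0 0 0 0 0 0.2" --pt "0 0 0 0 0 0 0.2"

```text
time: 13.13
tool_pos: [0.6551, -0.1108, 0.123]
tcp_rot: [3.112, -0.425, 0.018]
wrist_force: [11.1, -3.3, -0.7]
width: 0.277
grip_force: 21.0
```

```bash
python3 st.py; python3 im.py
```

```text
t 13.13 grasp [ 82.5  -0.7 142. ] th,lo [ 0.49 -0.18] bar [ 49.8   0.  129.5] Fcase [11.6 -0.3 -0.7] w 0.277 grip 21.0 tilt 0.011 0.0
side [100, 100, 100, 100, 100, 100, 94, 87, 83, 91, 95, 102, 106, 101, 95, 93, 88, 81, 101, 97, 96, 95, 94, 115, 134, 131, 131, 132, 133, 108, 85, 89, 87, 86, 90, 92, 92, 90, 90, 89, 90, 90, 90, 91, 90, 86, 85, 86]
mid [99, 99, 99, 99, 99, 100, 94, 85, 104, 177, 139, 109, 95, 100, 100, 99, 99, 99, 99, 97, 95, 95, 96, 97, 95, 94, 95, 94, 95, 95, 96, 96, 95, 97, 99, 99, 97, 97, 96, 93, 91, 91, 90, 91, 91, 87, 85, 87, 88, 89, 89, 89, 88, 87, 85, 86, 113, 131, 128, 128]
```

drive_tool --pt "0 0 0 0 0 -0.0007 0.2" --pt "0 0 0 0 0 -0.0007 0.2" --pt "0 0 0 0 0 -0.0006 0.2" --pt "0 0 0 0 0 0 0.2" --pt "0 0 0 0 0 0 0.2"

```text
time: 13.6
tool_pos: [0.6542, -0.1105, 0.1245]
tcp_rot: [3.112, -0.425, 0.015]
wrist_force: [8.9, -2.2, -1.6]
width: 0.277
grip_force: 21.0
```

```bash
python3 st.py; python3 im.py
```

```text
t 13.6 grasp [ 81.6  -0.7 143.5] th,lo [ 0.3  -0.13] bar [ 49.6   0.  129.5] Fcase [ 9.1  0.2 -1.6] w 0.277 grip 21.0 tilt 0.009 0.0
side [100, 100, 100, 100, 97, 90, 84, 92, 102, 104, 104, 95, 94, 90, 83, 99, 96, 95, 94, 137, 132, 131, 131, 133, 135, 82, 89, 90, 87, 87, 91, 92, 92, 90, 89, 90, 91, 91, 90, 91, 89, 85, 86, 87, 88, 89, 89, 89]
mid [99, 99, 99, 99, 98, 91, 85, 95, 101, 100, 99, 99, 99, 99, 97, 95, 95, 96, 97, 95, 94, 94, 94, 94, 95, 96, 96, 94, 97, 99, 99, 98, 97, 96, 93, 91, 90, 91, 90, 91, 90, 86, 86, 87, 89, 89, 90, 89, 88, 86, 85, 93, 134, 129, 128, 128, 127, 129, 131, 114]
```

drive_tool --pt "0 0 0 0 0 -0.0008 0.2" --pt "0 0 0 0 0 -0.0008 0.2" --pt "0 0 0 0 0 0 0.2" --pt "0 0 0 0 0 0 0.2"

```text
time: 13.98
tool_pos: [0.6537, -0.1104, 0.1251]
tcp_rot: [3.112, -0.425, 0.012]
wrist_force: [9.8, -1.6, -3.9]
width: 0.279
grip_force: 20.6
```

```bash
python3 st.py
```

```text
t 13.98 grasp [ 81.1  -0.7 144.1] th,lo [ 0.08 -0.09] bar [ 49.8   0.  128.7] Fcase [ 9.9  1.  -3.9] w 0.279 grip 20.6 tilt 0.008 0.0
```

drive_tool --pt "0 0 0 0.001 0 0.0004 0.2" --pt "0 0 0 0.001 0 0.0004 0.2" --pt "0 0 0 0 0 0 0.2" --pt "0 0 0 0 0 0 0.2"

```text
time: 14.32
tool_pos: [0.6537, -0.1104, 0.1245]
tcp_rot: [3.113, -0.425, 0.006]
wrist_force: [6.2, -1.3, -0.5]
width: 0.274
grip_force: 21.1
```

```bash
python3 st.py
```

```text
t 14.32 grasp [ 81.2  -0.7 143.5] th,lo [ 0.08 -0.09] bar [ 49.8   0.  128.4] Fcase [ 6.4  0.4 -0.5] w 0.274 grip 21.1 tilt 0.004 0.0
```

drive_tool --pt "0 0 0 0.001 0 0 0.2" --pt "0 0 0 0.0006 0 0 0.2" --pt "0 0 0 0 0 0 0.2" --pt "0 0 0 0 0 0 0.4" --pt "0 0 0 0 0 0 0.6" --pt "0 0 0 0 0 0 0.6" --pt "0 0 0 0 0 0 0.6"

```text
time: 14.9
tool_pos: [0.6526, -0.1104, 0.1229]
tcp_rot: [3.113, -0.425, -0.004]
wrist_force: [-0.4, 0.2, 0.4]
width: 0.601
grip_force: 0.0
```

```bash
python3 st.py; python3 im.py; python3 - <<'E'
from h import *
c=read_camera('wrist');save(c,'w7.png');t=read_camera('scene');save(t,'s7.png')
for n,q in(('w',c),('s',t)):
  for k in('loop','lever'):print(n,k,[(round(m['score'],2),m['bbox']) for m in masks_of(q,k)[:2]])
E
```

```text
t 14.9 grasp [ 80.2  -1.  141.9] th,lo [ 0.1  -0.11] bar [ 49.6   0.  127.4] Fcase [-0.4  0.1  0.4] w 0.601 grip 0.0 tilt -0.002 -0.0
side [100, 99, 99, 99, 99, 92, 85, 91, 106, 104, 99, 96, 93, 87, 86, 97, 95, 105, 132, 129, 128, 129, 130, 119, 87, 90, 89, 88, 91, 92, 94, 92, 92, 91, 91, 92, 91, 92, 92, 88, 87, 87, 88, 89, 90, 90, 89, 88]
mid [99, 99, 99, 99, 100, 93, 87, 90, 102, 100, 99, 99, 99, 98, 96, 94, 96, 97, 96, 95, 95, 95, 94, 95, 96, 96, 96, 96, 99, 100, 98, 97, 96, 96, 91, 92, 91, 91, 93, 89, 86, 88, 88, 90, 91, 91, 89, 88, 87, 87, 109, 132, 129, 128, 128, 128, 129, 130, 106, 85]
w loop [(0.73, [276.7, 297.9, 367.6, 454.1])]
w lever [(0.85, [277.7, 297.6, 365.7, 454.5])]
s loop [(0.6, [249.6, 177.0, 307.2, 198.0])]
s lever [(0.9, [252.1, 151.7, 315.4, 196.8])]
```

drive_tool --pt "0 0 0 0 0 -0.01 0.6" --pt "0 0 0 0 0 -0.02 0.6" --pt "0 0 0 0 0 -0.03 0.6" --pt "0 0 0 0 0 -0.03 0.6" --pt "0 0 0 0 0 -0.03 0.3" --pt "0 0 0 -0.02 0 -0.03 0" --pt "0 0 0 -0.025 0 0 0" --pt "0 0 0 -0.03 0 0 0" --force 40

```text
time: 15.92
tool_pos: [0.5833, -0.0908, 0.2783]
tcp_rot: [3.112, -0.425, 0.012]
wrist_force: [-0.1, -0.2, -0.7]
width: 0.036
grip_force: 0.0
```

drive_tool --pt "0 0 0 -0.015 0 0 0" --pt "0 0 0 0 0 0 0" --pt "0 0 0 0 0 0 0" --pt "0 0 0 0 0 0 0" --pt "0 0 0 0 0 0 0"

```text
time: 16.33
tool_pos: [0.5679, -0.0867, 0.274]
tcp_rot: [3.113, -0.425, 0.001]
wrist_force: [-0.2, -0.6, -0.4]
width: -0.002
grip_force: 0.0
```

```bash
python3 - <<'E'
from h import *
c=read_camera('wrist');s=status.read_state();save(c,'w8raw.png');print(s['time'],s['width'],casecoord(s)[0])
print({k:[(round(m['score'],2),m['bbox']) for m in masks_of(c,k)[:1]] for k in('loop','lever')})
overlay(c,s,.8,-.25,'w8.png',extra=[[60,0,139.4]])
t=read_camera('scene');d=cv2.cvtColor(t['color'],cv2.COLOR_RGB2BGR)[130:230,215:335]
b=cv2.imread('pics/w8.png')[120:420,220:420]
cv2.imwrite('pics/w8c.png',np.hstack([cv2.resize(b,(400,600),interpolation=cv2.INTER_CUBIC),np.vstack([cv2.resize(d,(400,333),interpolation=cv2.INTER_CUBIC),np.zeros((267,400,3),np.uint8)])]))
E
```

```text
16.3833 0.0011384055379511744 [-7.80517171e+00 -7.76308804e-02  2.92723622e+02]
{'loop': [(0.77, [295.2, 47.7, 349.2, 227.3])], 'lever': [(0.76, [294.2, 47.9, 345.6, 299.9])]}
[-13.    0.  145.4] [321.4 224.9]
[ 51.   0. 129.] [320.5 126.5]
[ 80.6   0.  140. ] [319.8  79. ]
[-39.9   0.  187.9] [321.7 288.7]
[  0.   0. 136.] [321.3 202.9]
[ 60.    0.  139.4] [320.2 113.4]
```

View pics/w8c.png

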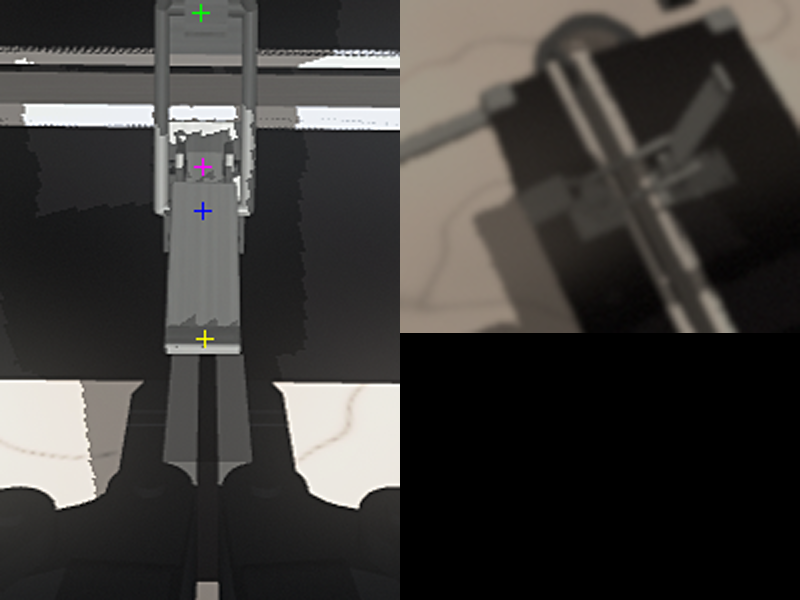

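drive_tool --pt "0 0 0 -0.0105 0.001 0 0" --pt "0 0 0 0 0 0.025 0" --pt "0 0 0 0 0 0.025 0" --pt "0 0 0 0 0 0.018 0" --pt "0 0 0 0 0 0.01 0" --pt "0 0 0 0 0 0 0" --pt "0 0 0 0 0 0 0"

```text
time: 17.12
tool_pos: [0.5562, -0.0845, 0.1958]
tcp_rot: [-3.113, 0.425, 0.002]
wrist_force: [-0.7, -0.5, 0.3]
width: 0.003
grip_force: 0.0
```

```bash
cat > st2.py <<'E'
from h import *
s=status.read_state();g,M=casecoord(s);f=R.from_euler('z',-X[2]).apply(s['wrist_force'])
print(round(s['time'],2),'tcp',(g-[0,0,19]).round(1),'F',f.round(1),'tilt',M[0,2])
E
python3 st2.py
```

```text
17.12 tcp [-19.6  -1.  195.8] F [-0.5 -0.7  0.3] tilt -0.001
```

Now contact, then start along the arc.

drive_tool --pt "0 0 0 0 0 0.005 0" --pt "0 0 0 0 0 0.004 0" --pt "0 0 0 0 0 0.004 0" --pt "0 0 0 0 0 0.003 0" --pt "0 0 0 0 0 0 0" --pt "0 0 0 0 0 0 0"

```text
time: 17.62
tool_pos: [0.5573, -0.0846, 0.1802]
tcp_rot: [3.113, -0.425, 0.002]
wrist_force: [3.0, -0.4, 1.1]
width: -0.002
grip_force: 1.2
```

```bash
python3 st2.py
```

```text
17.62 tcp [-18.6  -0.9 180.2] F [3.  0.4 1.1] tilt 0.002
```

drive_tool --pt "0 0 0 -0.0025 0 0.0025 0" --pt "0 0 0 -0.0025 0 0.0025 0" --pt "0 0 0 -0.0025 0 0.003 0" --pt "0 0 0 -0.002 0 0.003 0" --pt "0 0 0 -0.002 0 0.003 0" --pt "0 0 0 0 0 0 0"

```text
time: 18.12
tool_pos: [0.5443, -0.081, 0.165]
tcp_rot: [-3.112, 0.425, 0.003]
wrist_force: [0.2, 1.4, 2.3]
width: 0.001
grip_force: 0.9
```

```bash
python3 st2.py
```

```text
18.12 tcp [-32.   -0.7 165. ] F [-0.2  1.4  2.3] tilt -0.002
```

drive_tool --pt "0 0 0 -0.0015 0 0.0025 0" --pt "0 0 0 -0.0015 0 0.0025 0" --pt "0 0 0 -0.0015 0 0.0025 0" --pt "0 0 0 -0.0015 0 0.0025 0" --pt "0 0 0 0 0 0 0" --pt "0 0 0 0 0 0 0"

```text
time: 18.62
tool_pos: [0.5391, -0.0798, 0.1549]
tcp_rot: [3.113, -0.425, -0.003]
wrist_force: [0.6, 1.0, -0.9]
width: 0.003
grip_force: 0.0
```

```bash
python3 st2.py
```

```text
18.62 tcp [-37.4  -0.9 154.9] F [ 0.3  1.1 -0.9] tilt -0.002
```

drive_tool --pt "0 0 0 -0.0012 0 0.0025 0" --pt "0 0 0 -0.0012 0 0.0025 0" --pt "0 0 0 -0.001 0 0.002 0" --pt "0 0 0 0 0 0 0" --pt "0 0 0 0 0 0 0"

```text
time: 19.03
tool_pos: [0.5359, -0.0788, 0.1482]
tcp_rot: [-3.113, 0.425, 0.002]
wrist_force: [0.5, 0.2, 0.3]
width: -0.005
grip_force: 0.0
```

```bash
python3 st2.py; python3 - <<'E'
from h import *
c=read_camera('wrist');t=read_camera('scene')
for n,q in(('w',c),('s',t)):
  save(q,n+'9.png')
  for k in('loop','lever'):print(n,k,[(round(m['score'],2),m['bbox']) for m in masks_of(q,k)[:1]])
E
```

```text
19.03 tcp [-40.7  -0.8 148.2] F [0.5 0.3 0.3] tilt -0.001
w loop [(0.84, [267.3, 0.5, 367.5, 251.0])]
w lever [(0.71, [268.1, 1.3, 366.1, 310.3])]
s loop [(0.67, [251.9, 174.8, 309.4, 192.6])]
s lever [(0.55, [253.2, 163.4, 331.8, 194.1])]
```

drive_tool --pt "0 0 0 -0.0007 0 0.0015 0" --pt "0 0 0 -0.0007 0 0.0015 0" --pt "0 0 0 0 0 0.0015 0" --pt "0 0 0 0 0 0 0" --pt "0 0 0 0 0 0 0"

```text
time: 19.75
tool_pos: [0.5348, -0.0785, 0.144]
tcp_rot: [-3.113, 0.425, 0.001]
wrist_force: [0.2, -0.5, 0.7]
width: -0.002
grip_force: 0.0
```

```bash
python3 st2.py
```

```text
19.75 tcp [-41.8  -0.8 144. ] F [ 0.4 -0.5  0.7] tilt -0.001
```

drive_tool --pt "0 0 0 0 0 0.001 0" --pt "0 0 0 0 0 0.001 0" --pt "0 0 0 0 0 0.001 0" --pt "0 0 0 0 0 0 0" --pt "0 0 0 0 0 0 0"

```text
time: 20.17
tool_pos: [0.5351, -0.0785, 0.1434]
tcp_rot: [3.113, -0.425, -0.0]
wrist_force: [-5.9, -0.2, 11.9]
width: 0.0
grip_force: 6.2
```

```bash
python3 st2.py
```

```text
20.17 tcp [-41.6  -0.7 143.4] F [-5.6 -1.7 11.9] tilt -0.0
```

drive_tool --pt "0 0 0 0 0 -0.005 0" --pt "0 0 0 0 0 -0.015 0" --pt "0 0 0 0 0 -0.03 0" --pt "0 0 0 0 0 -0.03 0" --pt "0 0 0 0 0 -0.03 0" --pt "0 0 0 0 0 -0.02 0" --pt "0 0 0 0 0 0 0" --pt "0 0 0 0 0 0 0"

```text
time: 20.83
tool_pos: [0.5361, -0.0787, 0.273]
tcp_rot: [3.112, -0.425, 0.006]
wrist_force: [-0.7, -0.7, 0.1]
width: 0.005
grip_force: 0.0
```

```bash
python3 st2.py; python3 - <<'E'
from h import *
c=read_camera('wrist');s=status.read_state();t=read_camera('scene');o=read_camera('top')
for n,q in(('w',c),('s',t),('t',o)):
  for k in('loop','lever','lid'):print(n,k,[(round(m['score'],2),m['bbox']) for m in masks_of(q,k)[:1]])
q=np.array([[-76,11,147],[-76,-11,147],[-76,0,147]])/1e3
print(proj(t,casep(X,q)).round(1).tolist(),proj(c,casep(X,q),s).round(1).tolist())
g=cv2.cvtColor(c['color'],cv2.COLOR_RGB2GRAY);print([int(v) for v in g[230:400:2,316:328].mean(1)])
# seam profiles beside the latch, col 250
a=cv2.imread('pics/top0.png',0);b=cv2.cvtColor(o['color'],cv2.COLOR_RGB2GRAY)
for y in(60,):
  for nm,im in(('before',a),('now',b)):
    P=proj(o,casep(X,np.array([[x,y,120] for x in range(10,100,2)])/1e3));print(nm,[int(im[int(round(v)),int(round(u))]) for u,v in P])
E
```

```text
20.83 tcp [-40.6  -0.7 273. ] F [-0.5 -0.8  0.1] tilt 0.004
w loop [(0.83, [294.1, 0.0, 347.9, 184.4])]
w lever [(0.87, [291.1, 0.0, 347.8, 268.1])]
w lid [(0.55, [120.1, 14.1, 523.7, 116.7])]
s loop [(0.54, [252.5, 175.2, 308.8, 195.4])]
s lever [(0.59, [251.7, 164.1, 331.8, 194.9])]
s lid [(0.56, [239.9, 147.0, 315.1, 273.8])]
t loop []
t lever [(0.61, [377.4, 290.9, 390.5, 313.4])]
t lid [(0.8, [323.0, 208.8, 393.4, 258.4])]
[[331.7, 168.5], [327.2, 161.3], [329.4, 164.9]] [[305.1, 266.9], [336.7, 266.6], [320.9, 266.7]]
[215, 215, 214, 214, 216, 142, 96, 99, 99, 99, 99, 99, 98, 112, 111, 113, 117, 110, 115, 31, 39, 39, 38, 142, 135, 135, 135, 135, 135, 135, 134, 134, 135, 144, 52, 54, 53, 53, 53, 53, 53, 52, 52, 52, 52, 51, 51, 51, 50, 50, 50, 49, 49, 47, 47, 47, 46, 46, 45, 45, 42, 52, 51, 51, 51, 48, 41, 35, 35, 34, 33, 32, 32, 32, 31, 30, 30, 29, 29, 28, 28, 28, 27, 27, 26]
before [12, 17, 52, 109, 129, 125, 62, 5, 8, 5, 0, 8, 40, 85, 122, 121, 93, 42, 6, 10, 7, 12, 13, 4, 3, 0, 4, 6, 3, 9, 10, 9, 4, 0, 7, 7, 11, 4, 17, 70, 121, 130, 131, 130, 129]
now [2, 6, 30, 61, 74, 70, 29, 1, 3, 2, 14, 49, 96, 127, 92, 50, 14, 4, 1, 1, 8, 2, 0, 9, 10, 2, 7, 6, 6, 0, 6, 7, 4, 5, 2, 4, 4, 12, 39, 68, 74, 78, 77, 76, 78]
```

```bash
python3 -c "
from workcell import workorder
print(workorder.finish_job())"
```

```text
the job is handed in; nothing more can be done
None
```

The loop is hooked under the keeper, the lever has snapped over centre and lies flat, and the lid was drawn in about 3 mm. I handed the job in at about 21 s; it returned no verdict.

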